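# Set out the still life for the drawing lesson

## Task

Set out the still life for tonight's drawing lesson: stand the cottage on the middle of the upturned grey crate with its roof ridge along the crate's long side, the oak tree on the middle of the cork mat nearest the crate, the glass tumbler mouth up on the middle of the mat farthest from the crate, and the bishop on the middle of the mat between them. Never tip the glass over, and leave the ink jar and the little pawn where they stand.

Things in the scene. Friction and masses are not known exactly. Their poses are not given: they have to be found in the camera images.
- bishop: Boxwood chess bishop, upright and round, 79 mm tall, loose, about 40 g. Origin at the centre of its underside, z up its axis. Foot 34 mm in diameter (up to 8 mm high); narrow stem 15 mm; above it collar and head, 25 mm in diameter at heights 43 to 63 mm (grip there), pointed at the top.
- oak_tree: Model oak of solid resin, upright, 95 mm tall, loose, about 120 g. Origin at the centre of its underside, z up. Round base 50 mm in diameter and 6 mm thick, trunk 14 to 26 mm, green rigid crown 56 mm in diameter with near-vertical sides at heights 52 to 72 mm (grip there).
- tumbler: Clear glass tumbler, mouth up, 75 mm tall, loose, about 160 g. Origin at the centre of its underside, z up. Outside diameter 52 mm at the foot widening to 56 mm at the rim, wall 4 mm. Grip it from outside, about 50 mm up; going much lower brings the gripper onto the rim.
- cottage: Model cottage of solid resin with cream walls and a brown pitched roof, loose, about 120 g. Origin at the centre of its underside, z up, x along the roof ridge. 56 mm long (x), 40 mm wide (y); walls vertical up to 32 mm, ridge at 54 mm, chimney to 56 mm. Grip it across the 40 mm width.
- crate: Grey plastic crate turned upside down, fixed, used as a stand: 140 mm long (x), 100 mm wide (y), 60 mm high, flat closed top. Origin at the centre of its footprint on the table, x along its long side, z up; its top is at z = 60 mm. It stands beyond one end of the row of mats, on the left or on the right; a low fixed pile of sketchbooks (140 by 115 mm, 24 mm high) lies beyond the other end.
- mat_a: One of three identical round cork mats with a narrow dark rubber rim, 80 mm in diameter and 4 mm thick, fixed to the surface; origin at the centre of its underside, so its top is at z = 4 mm. The three stand roughly in a row along y with the crate beyond one end of the row; the letter says nothing about its place in the row, which changes from start to start.
- mat_b: One of three identical round cork mats with a narrow dark rubber rim, 80 mm in diameter and 4 mm thick, fixed to the surface; origin at the centre of its underside, so its top is at z = 4 mm. The three stand roughly in a row along y with the crate beyond one end of the row; the letter says nothing about its place in the row, which changes from start to start.
- mat_c: One of three identical round cork mats with a narrow dark rubber rim, 80 mm in diameter and 4 mm thick, fixed to the surface; origin at the centre of its underside, so its top is at z = 4 mm. The three stand roughly in a row along y with the crate beyond one end of the row; the letter says nothing about its place in the row, which changes from start to start.
- ink_jar: Bystander: small glass ink jar with a black cap, 40 mm in diameter, 45 mm tall, loose. Origin at the centre of its underside. To be left where it stands.
- pawn: Bystander: small boxwood chess pawn with a round head, 40 mm tall (half the bishop's height), foot 26 mm in diameter, loose. Origin at the centre of its underside. To be left where it stands.
Things that resemble listed ones, but are neither listed nor needed, are in the scene too. Leave any turquoise or yellow look-alike of the oak_tree alone.

How it is judged:
At the end, for the whole second after the job is handed in: Cottage on the crate's top, ridge within 0.2 rad of its long side; oak tree on the mat nearest the crate, bishop on the middle mat, tumbler on the farthest; each within 12 mm of the middle of its place, upright within 0.12 rad, released and at rest (((horizontal distance between mat_a and crate below 0.265 m and horizontal distance between oak_tree and mat_a below 0.012 m and z of oak_tree in the frame of mat_a between 0.001 and 0.01 m) or (horizontal distance between mat_a and crate between 0.265 and 0.415 m and horizontal distance between bishop and mat_a below 0.012 m and z of bishop in the frame of mat_a between 0.001 and 0.01 m) or (horizontal distance between mat_a and crate above 0.415 m and horizontal distance between tumbler and mat_a below 0.012 m and z of tumbler in the frame of mat_a between 0.001 and 0.01 m)) and ((horizontal distance between mat_b and crate below 0.265 m and horizontal distance between oak_tree and mat_b below 0.012 m and z of oak_tree in the frame of mat_b between 0.001 and 0.01 m) or (horizontal distance between mat_b and crate between 0.265 and 0.415 m and horizontal distance between bishop and mat_b below 0.012 m and z of bishop in the frame of mat_b between 0.001 and 0.01 m) or (horizontal distance between mat_b and crate above 0.415 m and horizontal distance between tumbler and mat_b below 0.012 m and z of tumbler in the frame of mat_b between 0.001 and 0.01 m)) and ((horizontal distance between mat_c and crate below 0.265 m and horizontal distance between oak_tree and mat_c below 0.012 m and z of oak_tree in the frame of mat_c between 0.001 and 0.01 m) or (horizontal distance between mat_c and crate between 0.265 and 0.415 m and horizontal distance between bishop and mat_c below 0.012 m and z of bishop in the frame of mat_c between 0.001 and 0.01 m) or (horizontal distance between mat_c and crate above 0.415 m and horizontal distance between tumbler and mat_c below 0.012 m and z of tumbler in the frame of mat_c between 0.001 and 0.01 m)) and horizontal distance between cottage and crate below 0.012 m and z of cottage in the frame of crate between 0.055 and 0.068 m and angle between the x axis of cottage and the x axis of crate, either way round below 0.2 rad and angle between each of bishop, oak_tree, tumbler, cottage's own z axis and vertical below 0.12 rad and linear speed of each of bishop, oak_tree, tumbler, cottage below 0.02 m/s and angular speed of each of bishop, oak_tree, tumbler, cottage below 0.2 rad/s); the robot touches nothing.
It fails at once if the glass tumbler is tipped over (angle between tumbler's own z axis and vertical above 0.7 rad).
It fails at once if the ink jar is moved more than 15 mm (distance of ink_jar from where it was at the start of the episode above 0.015 m).
It fails at once if the pawn is moved more than 15 mm (distance of pawn from where it was at the start of the episode above 0.015 m).
It also fails if it takes over 115 s, if anything falls off the work surface, if the arm or the gripper's body presses on something with over 40 N, if the wrist force passes 120 N, or if a joint passes its speed limit or range.

## Robot

A 6-joint arm with a two-finger parallel gripper is mounted at the origin on the work surface. World frame = base frame: x ahead of the robot, y to its left, z up, the work surface at z = 0. Lengths are in m, angles in rad, forces in N, time in s.
With the tool pointing down it reaches from about 0.275 to 0.75 m from the base axis. Payload 10.2 kg.
Tool frame: the origin (TCP) lies between the finger pads; the fingertips stand 8 mm ahead of it and the grasp point (between the pads) lies 11 mm behind it; z points along the fingers, y is the line along which they close (so a half turn about z gives the same grasp; the last joint's range is limited). The gripper opens to 88 mm and grips with 3 to 60 N. Pads are 18 mm wide; open, the fingers measure 123 mm over their backs; the gripper's body (75 mm by 187 mm) begins 45 mm behind the grasp point.
Start: joints at [-1.431, 0.313, 1.498, -0, 1.331, -0.223], TCP at [0.186, -0.491, 0.247] pointing down, gripper open.
Joint ranges: [-2.94, 2.94], [-0.97, 2.17], [0.19, 2.56], [-1.23, 4.37], [0.02, 3.11], [-2.88, 2.88]. Speed limits (rad/s): [2.39, 2.39, 3.01, 3.14, 3.14, 3.14].

## Interface

Orientations are given as [roll, pitch, yaw] about the fixed x, y, z axes, in that order (R = Rz(yaw) Ry(pitch) Rx(roll)).
In Python, from plant import status, get_image, order, spotter gives the robot as it stands.
- The arm moves only by the tool send_rows, never from a script. Its argument "rows" is a list that holds one entry, the list of rows, each a list of 5 numbers: the gripper command: -1 is shut, 1 is fully open, values between are in proportion, then the shift along the tool's x, y, z in mm, then the turn about the tool's z in rad. In form: [[[jaw, tx, ty, tz, turn], ...]]. A call has 1 to 5 rows; each row shifts and turns the commanded pose from where the row before left it, along the tool's axes as they then stand; what a row does not reach is not made up. A row lasts 1/10 s, in which the tool goes at most 50 mm and 8.59 degrees, less where a joint would pass 70% of its speed; a pose out of reach is approached as far as the arm can. A call is refused whole if a number of a shift passes 50 or a number of a turn 0.15, either way. A call with a gripper value outside its range is refused whole. The fingers move at their own pace and stop on an object; the grip force is fixed at half the most. Time passes only in rows, so rows that do not move let the fingers close. It gives the time, the measured TCP pose, the force, the opening and the grip force at its end, in the units of the state.
- status.get_obs(): the state, without advancing time (a new reading comes with each control period).
- get_image(name): name is "scene" or "top" or "wrist"; returns a dict with "frame" (384x512x3 uint8, red, green, blue), "mtx" (3x3 intrinsics, pixels), "rvec" (rotation vector, rad) and "tvec" (3), from world to camera coordinates, as OpenCV has them; the wrist camera has in their place "hand_eye" (4x4, takes a point from camera to tool coordinates, whose origin is the TCP and whose axes are the flange's). Camera axes: x right, y down, z forward; pixel columns grow to the right and rows downward; lengths in m; the calibration is good to about 2 mm. A picture is of the moment at which its call begins: read the wrist's pose just before it. There is no depth.
- order.hand_in(): hands the job in; it is judged then, once.
Trained networks look in a picture, given as the dict that the camera call returned (one of the last four; its "shot" number tells which), for a name from the list of things; names that differ only in an ending like _2 or _b are one class to them, and where a whole thing is asked for, a point or a joint stands for the part that bears it (a point fixed in the world has none). Each returns a list of dicts, best first, with "p" (0 to 1); they miss things now and then, are a little off and sometimes report something else, mostly with a low value. They report only what shows in the picture. A call takes as long as a camera call. They do not tell look-alikes from the thing itself.
- spotter.trace(picture, name): "region" (384x512 bool, what is visible of it) and "bbox" ([left, top, right, bottom] in pixels, round what is visible of it).
- spotter.tip_of(picture, name): "pixel" ([column, row] in pixels: a listed point, or the origin of a listed thing).
The state is a dict: "clock": time; "joints": joint angles; "joint_velocities": joint speeds; "joint_torque": joint torques, N m; "position": TCP position; "ee_rot": TCP orientation; "contact_force": force on the tool from outside, world axes, zero at the start; "ft_torque": the same for the moment, N m; "grip_width": finger opening in m; "grasp_force": force on a finger pad.
Only numpy, scipy, OpenCV 4.12 (cv2) and the standard library are available. Lean on these libraries where they do the work, as an engineer would, in place of code of your own. Each camera call takes 0.05 s, during which the arm holds its last target. There are 200 camera calls.

## Working session

There is one attempt and no reset: what is moved stays moved. The work goes in short steps, Python scripts to look and compute and a tool call to move; the robot and the scene stay as the last step left them, time stands still between calls to the robot, and variables do not carry over. Pictures are saved under pics/ and viewed, at most 14 in all, crops included, and the job is handed in when it is done.

Besides the shell and the picture viewer there is one more tool, called after "Call:" in YAML: its name, and indented under it one key for each argument. send_rows: Moves the arm, as the interface text tells. Its arguments: {"type":"object","properties":{"rows":{"type":"array","items":{"type":"array","items":{"type":"array","items":{"type":"number"}}}}},"required":["rows"]}

```bash
mkdir -p pics
cat > h.py <<'E'
import numpy as np, cv2
from plant import status, get_image, order, spotter
def ray(im,px,z):
    """world point where pixel's ray meets height z (fixed cameras)"""
    R,_=cv2.Rodrigues(np.array(im["rvec"],float)); t=np.array(im["tvec"],float).reshape(3)
    d=R.T@np.linalg.inv(im["mtx"])@np.array([px[0],px[1],1.]); c=-R.T@t
    return (c+d*(z-c[2])/d[2])[:2]
def save(im,n): cv2.imwrite(f"pics/{n}.png",cv2.cvtColor(im["frame"],cv2.COLOR_RGB2BGR))
E
python3 - <<'E'
from h import *
o=status.get_obs(); print(o["position"],o["ee_rot"],o["grip_width"])
for c in ("top","scene"):
    im=get_image(c); save(im,c)
    R,_=cv2.Rodrigues(np.array(im["rvec"],float)); print(c,"cam at",(-R.T@np.array(im["tvec"]).reshape(3)).round(3))
    for n,z in dict(bishop=0,oak_tree=0,tumbler=0,cottage=0,crate=0,mat_a=0,ink_jar=0,pawn=0).items():
        for d in spotter.tip_of(im,n):
            if d["p"]>.2: print(n,round(d["p"],2),np.round(d["pixel"]),ray(im,d["pixel"],z).round(3))
E
```

```text
[ 0.1862697  -0.49059688  0.24617445] [-3.14037175e+00 -2.62495610e-04  3.62796254e-01] 0.08834261722359887
top cam at [0.43  0.009 0.847]
bishop 0.55 [383. 237.] [ 0.393 -0.28 ]
oak_tree 0.93 [298. 256.] [ 0.35  -0.092]
oak_tree 0.92 [285. 205.] [ 0.463 -0.063]
oak_tree 0.69 [264. 161.] [ 0.56  -0.016]
tumbler 0.91 [124. 250.] [0.361 0.289]
tumbler 0.29 [261. 115.] [ 0.665 -0.008]
cottage 0.84 [219. 210.] [0.45  0.083]
cottage 0.47 [187. 135.] [0.618 0.158]
crate 0.56 [119. 148.] [0.587 0.309]
mat_a 0.88 [319. 132.] [ 0.628 -0.139]
mat_a 0.86 [260. 114.] [ 0.669 -0.006]
mat_a 0.65 [185. 137.] [0.614 0.163]
ink_jar 0.78 [172. 196.] [0.481 0.187]
pawn 0.48 [338. 193.] [ 0.49  -0.182]
scene cam at [ 1.108 -0.153  0.594]
bishop 0.73 [148. 198.] [ 0.404 -0.273]
oak_tree 0.83 [232. 198.] [ 0.451 -0.071]
oak_tree 0.82 [264. 226.] [ 0.561 -0.017]
oak_tree 0.72 [215. 172.] [ 0.337 -0.098]
tumbler 0.92 [356. 156.] [0.357 0.299]
cottage 0.69 [290. 186.] [0.44  0.082]
crate 0.64 [402. 212.] [0.591 0.31 ]
mat_a 0.96 [283. 264.] [ 0.673 -0.003]
mat_a 0.81 [214. 254.] [ 0.616 -0.138]
mat_a 0.69 [344. 233.] [0.621 0.151]
ink_jar 0.52 [334. 190.] [0.48  0.185]
pawn 0.64 [189. 215.] [ 0.486 -0.179]
```

View pics/top.png

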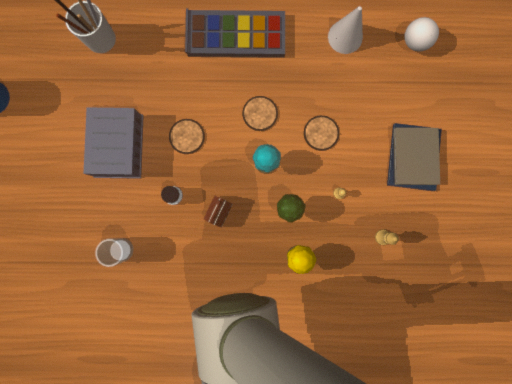

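View pics/scene.png

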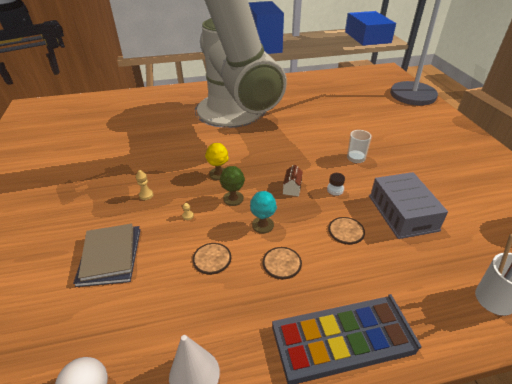

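The cream/brown cottage is at top px (217,211), the green oak at (291,208), between yellow and turquoise look-alikes. The bishop is at (387,237), the pawn at (341,193), and the tumbler at (113,252). The crate is on the left at (113,142), so the mats from near to far are (187,136), (260,113) and (321,132). Next I fit silhouettes to the masks for precise poses.

```bash
cat >> h.py <<'E'
from scipy.optimize import minimize
def disc(r,z): a=np.linspace(0,2*np.pi,24,endpoint=False); return np.c_[r*np.cos(a),r*np.sin(a),0*a+z]
def box(l,w,z): return np.array([[sx*l/2,sy*w/2,z] for sx in(-1,1) for sy in(-1,1)])
def stack(*s): return [np.vstack([disc(*a),disc(*b)]) for a,b in zip(s,s[1:])]
M=dict(bishop=stack((.017,0),(.017,.008),(.0075,.02),(.0075,.04),(.0125,.043),(.0125,.063),(.002,.079)),
 oak_tree=stack((.025,0),(.025,.006))+stack((.010,.006),(.010,.05))+stack((.018,.042),(.028,.052),(.028,.072),(.014,.095)),
 tumbler=stack((.026,0),(.028,.075)), ink_jar=stack((.02,0),(.02,.045)), pawn=stack((.013,0),(.006,.02),(.009,.03),(.005,.04)),
 cottage=[np.vstack([box(.056,.04,0),box(.056,.04,.032),box(.056,0,.054)])],
 crate=[np.vstack([box(.14,.1,0),box(.14,.1,.06)])], mat_a=stack((.04,0),(.04,.004)))
def sil(im,n,p,base=0):
    m=np.zeros((384*4,512*4),np.uint8); c,s=np.cos(p[2]),np.sin(p[2])
    for h in M[n]:
        w=np.c_[h[:,0]*c-h[:,1]*s+p[0],h[:,0]*s+h[:,1]*c+p[1],h[:,2]+base]
        u=cv2.projectPoints(w,np.array(im["rvec"],float),np.array(im["tvec"],float),np.array(im["mtx"],float),None)[0].reshape(-1,2)
        cv2.fillConvexPoly(m,cv2.convexHull(np.round(u*4+1.5).astype(np.int32)),1)
    return cv2.resize(m.astype(np.float32),(512,384),interpolation=cv2.INTER_AREA)
def fit(pairs,n,xy,yaws=(0,),base=0):
    f=lambda q:sum(np.abs(sil(im,n,(q[0],q[1],q[2] if len(q)>2 else 0),base)-r).sum()/r.sum() for im,r in pairs)
    best=None
    for y in yaws:
        q=np.array([*xy]+([y] if len(yaws)>1 else [])); k=len(q)
        S=np.vstack([q]+[q+np.eye(k)[i]*(.012,.012,.25)[i] for i in range(k)])
        r=minimize(f,q,method="Nelder-Mead",options=dict(initial_simplex=S,xatol=2e-4,fatol=1e-4,maxiter=120))
        if best is None or r.fun<best.fun: best=r
    return best.x,best.fun/len(pairs)
def locate(ims,n,xy,yaws=(0,),base=0):
    """fit to the traced masks nearest to where xy projects"""
    pairs=[]
    for im in ims:
        s0=sil(im,n,(*xy,0),base); c0=np.argwhere(s0>.5).mean(0)
        t=[d for d in spotter.trace(im,n) if d["p"]>.15]
        if t:
            r=min((d["region"] for d in t),key=lambda r:np.hypot(*(np.argwhere(r).mean(0)-c0)))
            if np.hypot(*(np.argwhere(r).mean(0)-c0))<20: pairs.append((im,r.astype(np.float32)))
    if not pairs: return None
    both=fit(pairs,n,xy,yaws,base); each=[fit([p],n,both[0][:2],(0,) if len(yaws)<2 else (both[0][2],both[0][2]+.1),base)[0].round(4) for p in pairs]
    return both[0].round(4),round(both[1],3),each
E
python3 - <<'E'
from h import *
ims=[get_image("top"),get_image("scene")]; Y=(0,.5,1,1.5,2,2.6)
for n,xy,y in (("bishop",(.40,-.275),(0,)),("oak_tree",(.457,-.067),(0,)),("tumbler",(.359,.294),(0,)),("cottage",(.445,.083),Y),("crate",(.589,.31),Y),
  ("mat_a",(.618,.157),(0,)),("mat_a",(.671,-.004),(0,)),("mat_a",(.622,-.139),(0,)),("ink_jar",(.48,.186),(0,)),("pawn",(.488,-.18),(0,))):
    print(n,locate(ims,n,xy,y))
E
```

```text
bishop (array([ 0.3935, -0.2775]), np.float64(0.141), [array([ 0.3933, -0.2774]), array([ 0.3907, -0.2781])])
oak_tree (array([ 0.4544, -0.0693]), np.float64(0.061), [array([ 0.4545, -0.0694]), array([ 0.4538, -0.0692])])
tumbler (array([0.3619, 0.296 ]), np.float64(0.087), [array([0.3623, 0.2958]), array([0.361 , 0.2964])])
cottage (array([0.4477, 0.084 , 2.7161]), np.float64(0.057), [array([0.4477, 0.084 , 2.7148])])
crate (array([ 0.5923,  0.3088, -0.0205]), np.float64(0.03), [array([ 0.5908,  0.3085, -0.0266]), array([ 0.5931,  0.3089, -0.0194])])
mat_a (array([0.6154, 0.1577]), np.float64(0.057), [array([0.6165, 0.1583]), array([0.6144, 0.158 ])])
mat_a (array([ 0.669 , -0.0061]), np.float64(0.045), [array([ 0.6696, -0.0062]), array([ 0.669 , -0.0055])])
mat_a (array([ 0.6261, -0.1437]), np.float64(0.056), [array([ 0.6264, -0.1433]), array([ 0.6253, -0.1442])])
ink_jar (array([0.4817, 0.184 ]), np.float64(0.123), [array([0.4817, 0.184 ]), array([0.4788, 0.1863])])
pawn (array([ 0.49  , -0.1826]), np.float64(0.18), [array([ 0.4901, -0.1833]), array([ 0.4874, -0.1826])])
```

Both cameras agree to within a few mm. I'll set the tool yaw to 0 first, so that tool x = +x, tool y = −y and tool z = −z, while heading for the bishop.

Call:
send_rows:
  rows:
    - [[1,0,0,0,0.121],[1,0,0,0,0.121],[1,0,0,0,0.121],[1,26,-27,0,0],[1,26,-27,0,0]]

```text
clock: 2.5
position: [0.2385, -0.4364, 0.2465]
ee_rot: [-3.141, 0.0, -0.002]
contact_force: [1.1, -0.3, -0.1]
grip_width: 0.0882
grasp_force: 0.0
```

Call:
send_rows:
  rows:
    - [[1,31,-32,14,0],[1,31,-32,14,0],[1,31,-32,14,0],[1,31,-32,14,0],[1,31,-32,14,0]]

```text
clock: 3.0
position: [0.3944, -0.2754, 0.1764]
ee_rot: [3.141, -0.0, -0.0]
contact_force: [-0.4, -1.2, -0.7]
grip_width: 0.088
grasp_force: 0.0
```

Call:
send_rows:
  rows:
    - [[1,-1.5,2,34,0],[1,0,0,40,0],[1,0,0,40,0],[1,0,0,20,0],[-1,0,0,0,0]]

```text
clock: 3.5
position: [0.3909, -0.2778, 0.0406]
ee_rot: [-3.138, 0.003, -0.0]
contact_force: [0.2, 0.6, -0.1]
grip_width: 0.0822
grasp_force: 0.0
```

Call:
send_rows:
  rows:
    - [[-1,0,0,0,0],[-1,0,0,0,0],[-1,0,0,0,0],[-1,0,0,0,0],[-1,0,0,0,0]]

```text
clock: 4.0
position: [0.392, -0.279, 0.0432]
ee_rot: [3.141, -0.001, -0.0]
contact_force: [0.4, -0.9, 0.7]
grip_width: 0.0422
grasp_force: 0.0
```

Call:
send_rows:
  rows:
    - [[-1,0,0,0,0],[-1,0,0,0,0],[-1,0,0,0,0],[-1,0,0,0,0],[-1,0,0,-10,0]]

```text
clock: 4.5
position: [0.3914, -0.2784, 0.0522]
ee_rot: [-3.14, 0.002, -0.0]
contact_force: [0.1, -0.3, 0.0]
grip_width: 0.0226
grasp_force: 29.7
```

Call:
send_rows:
  rows:
    - [[-1,0,0,-35,0],[-1,0,0,-45,0],[-1,0,0,-40,0],[-1,15,-20,0,0],[-1,27,-27,0,0]]

```text
clock: 5.0
position: [0.434, -0.2323, 0.1747]
ee_rot: [3.139, -0.002, -0.003]
contact_force: [0.3, -0.5, -0.1]
grip_width: 0.0231
grasp_force: 29.7
```

Call:
send_rows:
  rows:
    - [[-1,29,-28,0,0],[-1,29,-28,0,0],[-1,29,-28,0,0],[-1,29,-28,0,0],[-1,29,-28,0,0]]

```text
clock: 5.5
position: [0.5798, -0.0905, 0.1735]
ee_rot: [3.141, -0.0, -0.0]
contact_force: [-0.3, -1.9, -1.2]
grip_width: 0.0227
grasp_force: 29.7
```

Call:
send_rows:
  rows:
    - [[-1,29,-28,0,0],[-1,29,-28,0,0],[-1,29,-28,0,0],[-1,3,-2,0,0],[-1,0,0,0,0]]

```text
clock: 6.0
position: [0.6689, -0.0054, 0.1727]
ee_rot: [3.141, 0.0, 0.001]
contact_force: [-1.0, 0.4, -0.4]
grip_width: 0.0227
grasp_force: 29.7
```

Call:
send_rows:
  rows:
    - [[-1,0,0,40,0],[-1,0,0,40,0],[-1,0,0,30,0],[-1,0,0,10,0],[-1,0,0,5,0]]

```text
clock: 6.5
position: [0.6686, -0.0068, 0.0479]
ee_rot: [3.142, 0.0, -0.001]
contact_force: [0.4, -0.3, 0.5]
grip_width: 0.0229
grasp_force: 29.7
```

Call:
send_rows:
  rows:
    - [[-1,0,0,0,0],[-0.1,0,0,0,0],[0.2,0,0,0,0],[0.2,0,0,0,0],[0.2,0,0,0,0]]

```text
clock: 7.0
position: [0.6691, -0.0059, 0.0482]
ee_rot: [3.141, -0.001, -0.0]
contact_force: [-0.2, -0.2, 0.3]
grip_width: 0.0517
grasp_force: 0.0
```

Call:
send_rows:
  rows:
    - [[0.2,0,0,-20,0],[1,0,0,-40,0],[1,0,0,-40,0],[1,0,0,-20,0],[1,-34.5,13.5,0,0]]

```text
clock: 7.5
position: [0.6373, -0.0191, 0.1714]
ee_rot: [3.14, -0.009, 0.002]
contact_force: [0.1, -0.9, -0.2]
grip_width: 0.0826
grasp_force: 0.0
```

Call:
send_rows:
  rows:
    - [[1,-40,10,0,0],[1,-40,10,0,0],[1,-40,10,0,0],[1,-40,10,0,0],[1,-20,10,0,0]]

```text
clock: 8.0
position: [0.4519, -0.0693, 0.168]
ee_rot: [-3.142, 0.0, -0.0]
contact_force: [-0.3, 0.3, 0.8]
grip_width: 0.0883
grasp_force: 0.0
```

Call:
send_rows:
  rows:
    - [[1,2,0,37,0],[1,0,0,40,0],[1,0,0,30,0],[1,0,0,10,0],[-1,0,0,0,0]]

```text
clock: 8.5
position: [0.4562, -0.0693, 0.0504]
ee_rot: [-3.141, 0.002, -0.0]
contact_force: [0.5, -0.0, -0.3]
grip_width: 0.0817
grasp_force: 0.0
```

Call:
send_rows:
  rows:
    - [[-1,0,0,0,0],[-1,0,0,0,0],[-1,0,0,0,0],[-1,0,0,0,0],[-1,0,0,0,0]]

```text
clock: 9.0
position: [0.4569, -0.0695, 0.0516]
ee_rot: [3.141, -0.002, -0.0]
contact_force: [-0.4, 0.8, 6.7]
grip_width: 0.0542
grasp_force: 30.0
```

Call:
send_rows:
  rows:
    - [[-1,0,0,0,0],[-1,0,0,-20,0],[-1,0,0,-40,0],[-1,0,0,-40,0],[-1,10,-20,-20,0]]

```text
clock: 9.5
position: [0.4669, -0.0506, 0.174]
ee_rot: [3.14, -0.004, -0.002]
contact_force: [0.8, -0.2, -2.7]
grip_width: 0.0537
grasp_force: 30.0
```

Call:
send_rows:
  rows:
    - [[-1,28,-38,0,0],[-1,28,-38,0,0],[-1,28,-38,0,0],[-1,28,-38,0,0],[-1,28,-38,0,0]]

```text
clock: 10.0
position: [0.6071, 0.1424, 0.1707]
ee_rot: [3.141, 0.0, -0.0]
contact_force: [0.2, -1.1, 0.5]
grip_width: 0.0541
grasp_force: 30.0
```

Call:
send_rows:
  rows:
    - [[-1,10,-16,0,0],[-1,0,0,30,0],[-1,0,0,40,0],[-1,0,0,30,0],[-1,0,0,13,0]]

```text
clock: 10.5
position: [0.6149, 0.1565, 0.0549]
ee_rot: [3.141, 0.005, -0.0]
contact_force: [-12.2, 0.3, 35.8]
grip_width: 0.0542
grasp_force: 29.9
```

Call:
send_rows:
  rows:
    - [[-1,0,0,0,0],[-1,0,0,1,0],[0.6,0,0,0,0],[0.6,0,0,0,0],[0.6,0,0,0,0]]

```text
clock: 11.0
position: [0.6167, 0.1566, 0.0574]
ee_rot: [-3.142, -0.001, -0.0]
contact_force: [-0.1, -0.7, 0.4]
grip_width: 0.0704
grasp_force: 0.0
```

Call:
send_rows:
  rows:
    - [[0.8,0,0,-15,0],[1,0,0,-35,0],[1,0,0,-40,0],[1,0,0,-30,0],[1,-30,-19,0,0]]

```text
clock: 11.5
position: [0.5898, 0.1742, 0.1825]
ee_rot: [-3.141, -0.011, -0.003]
contact_force: [-0.4, 1.4, 0.1]
grip_width: 0.0884
grasp_force: 0.0
```

Call:
send_rows:
  rows:
    - [[1,-42,-22,0,0],[1,-42,-22,0,0],[1,-42,-22,0,0],[1,-42,-22,0,0],[1,-42,-22,0,0]]

```text
clock: 12.0
position: [0.3749, 0.2862, 0.178]
ee_rot: [-3.141, -0.002, -0.001]
contact_force: [0.7, 1.6, -0.1]
grip_width: 0.0885
grasp_force: 0.0
```

Call:
send_rows:
  rows:
    - [[1,-13,-10,0,0],[1,0,0,40,0],[1,0,0,40,0],[1,0,0,35,0],[1,0,0,22,0]]

```text
clock: 12.5
position: [0.3631, 0.2955, 0.0387]
ee_rot: [3.141, 0.001, -0.0]
contact_force: [0.6, 0.2, -0.5]
grip_width: 0.0881
grasp_force: 0.0
```

Call:
send_rows:
  rows:
    - [[0.5,0,0,0,0],[-1,0,0,0,0],[-1,0,0,0,0],[-1,0,0,0,0],[-1,0,0,0,0]]

```text
clock: 13.0
position: [0.3641, 0.296, 0.0408]
ee_rot: [-3.14, -0.002, -0.0]
contact_force: [0.6, 1.5, 5.8]
grip_width: 0.0536
grasp_force: 32.4
```

Call:
send_rows:
  rows:
    - [[-1,0,0,0,0],[-1,0,0,-20,0],[-1,0,0,-40,0],[-1,0,0,-45,0],[-1,0,0,-40,0]]

```text
clock: 13.5
position: [0.3632, 0.2955, 0.1869]
ee_rot: [-3.141, -0.0, -0.0]
contact_force: [0.5, 1.0, -1.4]
grip_width: 0.0535
grasp_force: 32.1
```

Call:
send_rows:
  rows:
    - [[-1,12,20,0,0],[-1,24,40,0,0],[-1,24,40,0,0],[-1,24,40,0,0],[-1,24,40,0,0]]

```text
clock: 14.0
position: [0.4719, 0.1139, 0.185]
ee_rot: [-3.142, -0.0, -0.0]
contact_force: [0.8, -0.8, -1.9]
grip_width: 0.0534
grasp_force: 32.1
```

Call:
send_rows:
  rows:
    - [[-1,24,40,0,0],[-1,24,40,0,0],[-1,24,40,0,0],[-1,24,40,0,0],[-1,24,40,0,0]]

```text
clock: 14.5
position: [0.5919, -0.0862, 0.1847]
ee_rot: [-3.141, 0.0, -0.0]
contact_force: [0.5, 0.5, -0.7]
grip_width: 0.0541
grasp_force: 32.1
```

Call:
send_rows:
  rows:
    - [[-1,20,34,0,0],[-1,15,23,0,0],[-1,0,0,0,0],[-1,0,0,30,0],[-1,0,0,30,0]]

```text
clock: 15.0
position: [0.6263, -0.141, 0.1245]
ee_rot: [3.141, -0.001, 0.0]
contact_force: [-0.2, -0.6, -2.3]
grip_width: 0.0535
grasp_force: 32.1
```

Call:
send_rows:
  rows:
    - [[-1,1.5,2,25,0],[-1,0,0,25,0],[-1,0,0,16,0],[-1,0,0,8,0],[-1,0,0,4,0]]

```text
clock: 15.5
position: [0.6279, -0.1432, 0.0466]
ee_rot: [-3.142, 0.0, 0.0]
contact_force: [-0.6, -0.1, -1.5]
grip_width: 0.0534
grasp_force: 32.1
```

Call:
send_rows:
  rows:
    - [[-1,0,0,0,0],[-1,0,0,0,0],[0.7,0,0,0,0],[0.7,0,0,0,0],[0.7,0,0,0,0]]

```text
clock: 16.0
position: [0.6281, -0.1435, 0.0472]
ee_rot: [3.141, -0.001, -0.0]
contact_force: [0.6, 0.8, -0.2]
grip_width: 0.0743
grasp_force: 0.0
```

Call:
send_rows:
  rows:
    - [[0.9,0,0,-15,0],[1,0,0,-40,0],[1,0,0,-40,0],[1,0,0,-35,0],[1,-20,-27.5,0,0]]

```text
clock: 16.5
position: [0.6105, -0.1186, 0.1832]
ee_rot: [3.137, -0.011, -0.003]
contact_force: [0.7, 1.0, -0.3]
grip_width: 0.0882
grasp_force: 0.0
```

Call:
send_rows:
  rows:
    - [[1,-30,-38,0,0],[1,-30,-38,0,0],[1,-30,-38,0,0],[1,-30,-38,0,0],[1,-30,-38,0,0]]

```text
clock: 17.0
position: [0.4567, 0.0753, 0.1779]
ee_rot: [3.142, -0.002, -0.001]
contact_force: [0.1, 0.8, 0.3]
grip_width: 0.0884
grasp_force: 0.0
```

Call:
send_rows:
  rows:
    - [[0.5,-10,-10,0,0],[0.5,0,0,0,0.142],[0.5,0,0,0,0.142],[0.5,0,0,0,0.142],[0.5,0,0,0,0]]

```text
clock: 17.5
position: [0.4485, 0.0837, 0.1776]
ee_rot: [-3.141, -0.001, -0.428]
contact_force: [0.4, -0.2, -0.1]
grip_width: 0.0663
grasp_force: 0.0
```

Run:
```python
from h import *
w=get_image("wrist"); s=get_image("scene"); t=get_image("top")
cv2.imwrite("pics/c1.png",cv2.cvtColor(np.hstack([cv2.resize(w["frame"],(400,300)),cv2.resize(s["frame"],(400,300))]),cv2.COLOR_RGB2BGR))
for n,xy,b in (("bishop",(.669,-.006),.004),("oak_tree",(.6155,.158),.004),("tumbler",(.626,-.1437),.004)): print(n,locate([t,s],n,xy,base=b))
```

```text
bishop (array([ 0.6707, -0.006 ]), np.float64(0.105), [array([ 0.6703, -0.006 ]), array([ 0.6693, -0.0061])])
oak_tree (array([0.6138, 0.1556]), np.float64(0.049), [array([0.6141, 0.1553]), array([0.6135, 0.1558])])
tumbler (array([ 0.6265, -0.1432]), np.float64(0.133), [array([ 0.627 , -0.1433]), array([ 0.6236, -0.1435])])
```

View pics/c1.png

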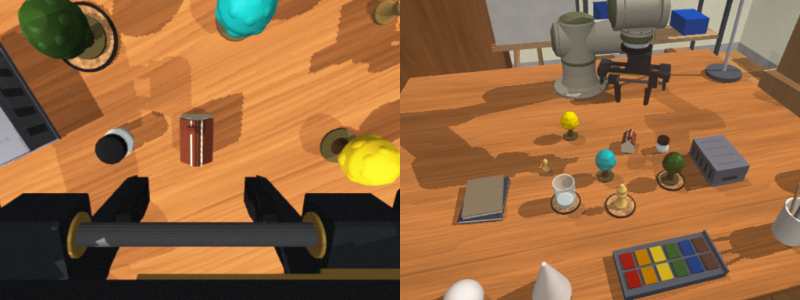

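The three placed things are within 3 mm of their mat centres. In the wrist view the cottage (px 197,140) lies with its ridge along tool x, midway between the fingers and clear of the ink jar (115,145).

Call:
send_rows:
  rows:
    - [[0.5,-1,0,40,0],[0.5,0,0,45,0],[0.5,0,0,40,0],[0.5,0,0,25,0],[0.5,0,0,13,0]]

```text
clock: 18.45
position: [0.446, 0.0846, 0.0116]
ee_rot: [3.14, 0.003, -0.426]
contact_force: [0.1, -0.4, -0.3]
grip_width: 0.0661
grasp_force: 0.0
```

Call:
send_rows:
  rows:
    - [[0,0,0,0,0],[-1,0,0,0,0],[-1,0,0,0,0],[-1,0,0,0,0],[-1,0,0,0,0]]

```text
clock: 18.95
position: [0.4476, 0.0845, 0.0146]
ee_rot: [-3.141, -0.002, -0.426]
contact_force: [-1.9, -0.1, 6.5]
grip_width: 0.0395
grasp_force: 30.0
```

Call:
send_rows:
  rows:
    - [[-1,0,0,0,0],[-1,0,0,-20,0],[-1,0,0,-45,0],[-1,0,0,-45,0],[-1,0,0,-40,0]]

```text
clock: 19.45
position: [0.4468, 0.0846, 0.1661]
ee_rot: [-3.141, -0.001, -0.426]
contact_force: [0.8, 0.9, -1.3]
grip_width: 0.0396
grasp_force: 30.0
```

Call:
send_rows:
  rows:
    - [[-1,0,0,0,-0.135],[-1,0,0,0,-0.135],[-1,0,0,0,-0.135],[-1,0,0,0,0],[-1,20,-30,0,0]]

```text
clock: 19.95
position: [0.467, 0.1128, 0.164]
ee_rot: [3.141, 0.001, -0.028]
contact_force: [0.5, -0.5, -1.0]
grip_width: 0.0402
grasp_force: 30.0
```

Call:
send_rows:
  rows:
    - [[-1,24,-40,0,0],[-1,24,-40,0,0],[-1,24,-40,0,0],[-1,24,-40,0,0],[-1,24,-38,0,0]]

```text
clock: 20.45
position: [0.5923, 0.3114, 0.1636]
ee_rot: [3.142, 0.0, -0.025]
contact_force: [0.0, -0.8, -0.6]
grip_width: 0.0396
grasp_force: 30.0
```

Call:
send_rows:
  rows:
    - [[-1,0,0,0,0],[-1,0,0,0,0],[-1,0,0,30,0],[-1,0,0,25,0],[-1,0,0,15,0]]

```text
clock: 20.95
position: [0.5908, 0.308, 0.0923]
ee_rot: [3.141, 0.002, -0.024]
contact_force: [-0.5, -0.9, -1.5]
grip_width: 0.0401
grasp_force: 30.0
```

Down to 0.0745 in small steps.

Call:
send_rows:
  rows:
    - [[-1,0,0,8,0],[-1,0,0,6,0],[-1,0,0,4,0],[-1,0,0,0,0],[-1,0,0,0,0]]

```text
clock: 21.45
position: [0.5921, 0.3096, 0.0764]
ee_rot: [-3.141, -0.001, -0.021]
contact_force: [0.5, 0.6, -1.8]
grip_width: 0.0397
grasp_force: 30.0
```

Call:
send_rows:
  rows:
    - [[0.4,0,0,0,0],[0.4,0,0,0,0],[0.4,0,0,0,0],[0.4,0,0,0,0],[0.4,0,0,0,0]]

```text
clock: 21.95
position: [0.5919, 0.3095, 0.0758]
ee_rot: [-3.142, -0.0, -0.021]
contact_force: [-0.1, -0.3, 0.3]
grip_width: 0.0618
grasp_force: 0.0
```

Call:
send_rows:
  rows:
    - [[0.4,0,0,-20,0],[0.4,0,0,-40,0],[0.4,0,0,-40,0],[0.4,-45,0,0,0],[0.4,-45,0,0,0]]

```text
clock: 22.45
position: [0.5015, 0.3113, 0.1767]
ee_rot: [-3.14, -0.003, -0.022]
contact_force: [0.1, 1.3, -0.2]
grip_width: 0.0614
grasp_force: 0.0
```

Call:
send_rows:
  rows:
    - [[0.4,-45,0,0,0],[0.4,-40,0,0,0],[0.4,0,0,0,0],[0.4,0,0,0,0],[0.4,0,0,0,0]]

```text
clock: 22.95
position: [0.4179, 0.3132, 0.1759]
ee_rot: [-3.141, -0.001, -0.022]
contact_force: [0.3, -0.3, 0.1]
grip_width: 0.0616
grasp_force: 0.0
```

Run:
```python
from h import *
s=get_image("scene"); t=get_image("top")
cv2.imwrite("pics/c2.png",cv2.cvtColor(np.hstack([cv2.resize(t["frame"],(400,300)),cv2.resize(s["frame"],(400,300))]),cv2.COLOR_RGB2BGR))
print(locate([t,s],"cottage",(.592,.309),(-.3,0,.3),base=.06))
for n,xy in (("ink_jar",(.48,.185)),("pawn",(.49,-.1826))): print(n,locate([t,s],n,xy))
```

```text
(array([ 0.5913,  0.3091, -0.0097]), np.float64(0.089), [array([0.5929, 0.3096, 0.0252]), array([0.5893, 0.3101, 0.0226])])
ink_jar (array([0.4819, 0.1847]), np.float64(0.138), [array([0.4823, 0.1835]), array([0.4793, 0.1867])])
pawn (array([ 0.4895, -0.1824]), np.float64(0.261), [array([ 0.49 , -0.183]), array([ 0.4856, -0.1813])])
```

View pics/c2.png

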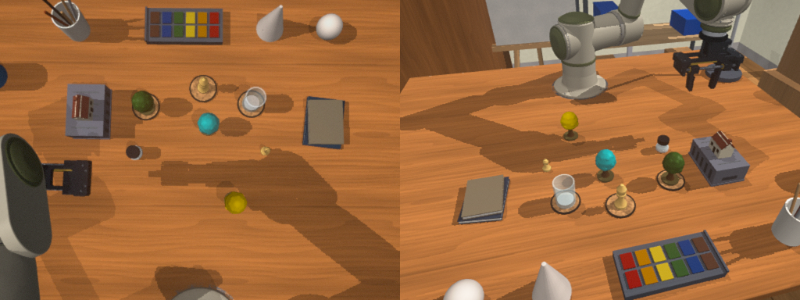

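All four stand in place: the cottage on the crate (top px 83,105), then the oak, bishop and tumbler on the near, middle and far mats. The jar and pawn have not moved, and the gripper is clear.

```bash
python3 -c "
from plant import order; print(order.hand_in())"
```

```text
the job is handed in; nothing more can be done
None
```

The still life is set out and handed in (no verdict came back): cottage on the crate, oak, bishop and tumbler on the near, middle and far mats, each measured within about 3 mm of centre, with the ink jar and pawn unmoved.

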